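Open the weighted hold-down and slide the glued block clear

ROBOT

A 6-joint arm with a two-finger parallel gripper is mounted at the origin on a cart in front of the work surface, level with it; the furniture and walls round the work are solid. World frame = base frame: x ahead of the robot, y to its left, z up, the work surface at z = 0. Lengths are in m, angles in rad, forces in N, time in s.
With the tool pointing down it reaches from about 0.3 to 0.775 m from the base axis. Payload 14.6 kg.
Tool frame: the origin (TCP) lies at the very end of the fingers, on their centre line; the grasp point (between the pads) lies 19 mm behind it; z points along the fingers, y is the line along which they close (so a half turn about z gives the same grasp; the last joint's range is limited). The gripper opens to 94 mm and grips with 3 to 60 N. Pads are 16 mm wide; open, the fingers measure 119 mm over their backs; the gripper's body (75 mm by 177 mm) begins 78 mm behind the grasp point.
Start: joints at [1.069, 0.3, 1.521, -0, 1.321, -0.067], TCP at [0.232, 0.499, 0.205] pointing down, gripper open.
Joint ranges: [-3.03, 3.03], [-0.79, 2.21], [0.23, 2.52], [-1.04, 4.18], [0, 3.07], [-2.55, 2.55]. Speed limits (rad/s): [2.22, 2.22, 2.57, 3.14, 3.14, 3.14].

INTERFACE

Orientations are given as [roll, pitch, yaw] about the fixed x, y, z axes, in that order (R = Rz(yaw) Ry(pitch) Rx(roll)).
In Python, from station import ctrl, cams gives the robot as it stands. The module is installed in compiled form; this text tells all that it offers.
- The arm moves only by the tool arm_command, never from a script. Its argument "plan" is a list that holds one entry, the list of rows, each a list of 7 numbers: the shift along the tool's x, y, z in normalised numbers (1 is 800 mm), then the turn, a rotation vector about the tool's x, y, z in shares of 120 degrees (1.0 is 120 degrees), then the closure, from -1 (fully open) to 1 (shut). A call has 1 to 12 rows; each row is the pose to reach, as a shift and turn from the pose commanded when the call began, along the tool's axes at that moment; what a row does not reach only later rows make up. A row lasts 1/10 s, in which the tool goes at most 50 mm and 8.59 degrees, less where a joint would pass 70% of its speed; a pose out of reach is approached as far as the arm can. A call with a gripper value outside its range is refused whole. The fingers move at their own pace and stop on an object; "squeeze" is the grip in N (left out, the last holds). Time passes only in rows, so rows that repeat a pose let the fingers close. It gives the time, the measured TCP pose, the force, the opening and the grip force at its end, in the units of the state.
- ctrl.get_obs(): the state, without advancing time (a new reading comes with each control period).
- cams.camera(name): name is "side" or "top"; returns (picture, depth): 420x560x3 uint8, blue, green, red; 420x560 float32, m along the optical axis (not along the pixel's ray), 0 where there is no reading.
- cams.camera_info(name): a dict with "fx", "fy", "cx", "cy" (pixels), "dist_coeffs" ([k1, k2, p1, p2, k3] as OpenCV has them; the pictures are not rectified), "world_to_cam" (4x4, takes a point from world to camera coordinates). Camera axes: x right, y down, z forward; pixel columns grow to the right and rows downward; lengths in m; the calibration is good to about 2 mm. A picture is of the moment at which its call begins. camera_info takes no time and is no camera call.
- ctrl.hand_in(): hands the job in; it is judged then, once.
The state is a dict: "time_s": time; "qpos": joint angles; "joint_vel": joint speeds; "tau": joint torques, N m; "ee_pos": TCP position; "eef_rot": TCP orientation; "force": force on the tool from outside, world axes, zero at the start; "moment": the same for the moment, N m; "grip_width": finger opening in m; "grip_force": force on a finger pad.
Only numpy, scipy, OpenCV 4.12 (cv2) and the standard library are available. Lean on these libraries where they do the work, as an engineer would, in place of code of your own. Each camera call takes 0.05 s, during which the arm holds its last target. There are 200 camera calls.

TASK

The pine block in the gluing jig has set. Push the yellow weighted hold-down arm with the red crossbar up past its balance point, until it stays up by itself with its counterweight down on the rubber buffer; then push the block, without lifting it, along its channel until it rests against the blue end stop. Leave the loose things on the bench where they are.

Things in the scene. Friction and masses are not known exactly. Their poses are not given: they have to be found in the camera images.
- jig: Gluing jig fixed to the bench: T-shaped plywood base 15 mm thick. Origin on the bench surface, z up. +y: the direction in which the block has to be pushed; -x: the side (roughly towards the robot) from which the crossbar is reached. The hinge bracket stands at x = 0.09, y = -0.045, 117 mm high; the base reaches back to x = 0.19, where it carries the rubber buffer. Bare bench at x below -0.091.
- hold_arm (a joint): Arm hinge (rad). About 0: arm level, rubber foot on the block (start). Grows as the crossbar goes up and over to the hinge side. 1.75: end, counterweight on its buffer, arm 10 degrees past upright. Balance at about 0.85: below, the arm falls back; beyond, it goes over by itself in a few seconds (damped: no bounce). About 3 N at the crossbar lift it slowly.
- hinge (a point): Centre of the arm's hinge axis (the jig's y), at [0.09, -0.045, 0.095] in the jig's frame. The counterweight, a steel cylinder 60 mm in diameter and 52 mm long, sits on a stem 85 mm from this axis; at the start above the hinge and slightly behind it.
- handle (a point): Centre of the red crossbar at the arm's free end: round bar 18 mm thick, 100 mm long, parallel to the jig's y, 220 mm from the hinge axis, at the start 95 mm above the bench with nothing under it. The yellow arm, 20 mm wide and 14 mm deep, runs from its middle straight to the hinge; the foot (28 mm in diameter) hangs under it 140 mm from the hinge, down to the block's top.
- block: Pine block, rectangular, 33 x 58 x 34 mm (its x, y, z), about 60 g, loose in the channel with its long side along the channel; origin: centre of its underside. It starts under the rubber foot with its centre at [-0.050, -0.045, 0.015] in the jig's frame. Against the end stop its centre is at y = 0.096 there.
- end_stop (a point): Point on the channel's floor (15 mm above the bench) at the middle of the blue end stop's inner face: [-0.050, 0.125, 0.015] in the jig's frame, axes as the jig's. Stop: 70 mm wide, top 49 mm above the bench. The channel runs along y, from -0.110 (open end) to this stop, between rails 38 mm apart inside, 8 mm thick, tops 27 mm above the bench.
- screw_tin: Bystander: round open tin with screws, 68 mm across, 49 mm high; origin: centre of its underside.
- tape_measure: Bystander: yellow tape measure standing up, 35 x 70 x 66 mm; origin: centre of its underside.
- wedge: Bystander: pine wedge, 34 x 60 x 36 mm; origin: centre of its underside.
- spring_clamp: Bystander: black spring clamp lying flat, 55 x 90 x 17 mm; origin: centre of its underside.
- brush: Bystander: small flat paint brush lying down, 25 x 66 x 12 mm; origin: centre of its underside.
Things that resemble listed ones, but are neither listed nor needed, are in the scene too. What is shaped like the block but green or orange is not meant.

How it is judged:
On the way, in this order (a step that is already met when the one before it is completed fails the run):
1. the arm is up against its stop, with the block still where it was (value of joint hold_arm above 1.6 rad and distance of block from where it was at the start of the episode below 0.02 m), for 0.2 s.
2. the block is against the end stop (y of block in the frame of end_stop above -0.034 m), for 0.2 s.
At the end, for the whole second after the job is handed in: The arm stays up by itself (joint above 1.6 rad) and the block lies flat in the channel, at rest, within 5 mm of the end stop (value of joint hold_arm above 1.6 rad and y of block in the frame of end_stop between -0.034 and -0.024 m and x of block in the frame of end_stop between -0.006 and 0.006 m and z of block in the frame of end_stop below 0.004 m and angle between block's own z axis and vertical below 0.1 rad and linear speed of block below 0.02 m/s); the robot touches nothing.
It fails at once if the block is lifted more than 10 mm off the channel's floor or tipped over (z of block in the frame of end_stop above 0.01 m or angle between block's own z axis and vertical above 0.5 rad).
It fails at once if the block is pushed more than 20 mm while the arm is not up (distance of block from where it was at the start of the episode above 0.02 m and value of joint hold_arm below 1.4 rad).
It fails at once if a loose thing on the bench is moved more than 30 mm (distance of any of screw_tin, tape_measure, wedge, spring_clamp, brush from where it was at the start of the episode above 0.03 m).
It also fails if it takes over 51 s, if anything falls off the work surface, if the arm or the gripper's body presses on something with over 40 N, if the wrist force passes 120 N, or if a joint passes its speed limit or range.

## Working session

There is one attempt and no reset: what is moved stays moved. The work goes in short steps, Python scripts to look and compute and a tool call to move; the robot and the scene stay as the last step left them, time stands still between calls to the robot, and variables do not carry over. Pictures are saved under pics/ and viewed, at most 10 in all, crops included, and the job is handed in when it is done.

Besides the shell and the picture viewer there is one more tool, called after "Request:" as name(argument=value, ...) on one line, values as JSON. arm_command: Moves the arm, as the interface text tells. Its arguments: {"type":"object","properties":{"plan":{"type":"array"},"squeeze":{"type":"number"}},"required":["plan"]}

```bash
mkdir -p pics
cat > h.py <<'E'
import numpy as np, cv2
from station import ctrl, cams
from scipy.spatial.transform import Rotation as R
def pts(name, depth, mask):
    i=cams.camera_info(name); K=np.array([[i["fx"],0,i["cx"]],[0,i["fy"],i["cy"]],[0,0,1]])
    v,u=np.nonzero(mask&(depth>0)); z=depth[v,u]
    n=cv2.undistortPoints(np.stack([u,v],1).astype(float)[:,None],K,np.array(i["dist_coeffs"]))[:,0]
    c=np.c_[n*z[:,None],z]; T=np.linalg.inv(np.array(i["world_to_cam"]))
    return c@T[:3,:3].T+T[:3,3], np.stack([u,v],1)
E
python3 - <<'E'
from h import *
for n in("top","side"):
    p,d=cams.camera(n); cv2.imwrite(f"pics/{n}0.png",p); np.save(f"{n}0.npy",d)
    print(n,np.linalg.inv(cams.camera_info(n)["world_to_cam"]).round(3).tolist())
o=ctrl.get_obs(); print(o)
E
```

```text
top [[-0.469, -0.817, 0.336, 0.085], [-0.883, 0.438, -0.169, -0.095], [-0.009, -0.375, -0.927, 1.258], [0.0, 0.0, 0.0, 1.0]]
side [[0.988, -0.107, 0.11, 0.378], [-0.152, -0.641, 0.752, -1.162], [-0.01, -0.76, -0.649, 0.822], [0.0, 0.0, 0.0, 1.0]]
{'time_s': 0.1, 'qpos': array([ 1.06942438e+00,  3.00401929e-01,  1.52151754e+00, -2.98738304e-05,
        1.32070107e+00, -6.66154217e-02]), 'joint_vel': array([-7.93194774e-04, -1.94650048e-03, -1.16906076e-03,  7.92052761e-04,
       -3.78691671e-05, -3.37065898e-05]), 'tau': array([ 3.26100366e-03, -5.32640612e+01, -3.53286624e+01,  7.10296654e-02,
        2.35092145e-02, -8.70441954e-05]), 'ee_pos': array([0.231558  , 0.49861929, 0.20495115]), 'eef_rot': array([-3.14056512e+00, -3.95501790e-05,  2.70684352e+00]), 'force': array([-0.07548239, -0.36542851,  0.87900099]), 'moment': array([0.01086784, 0.03180438, 0.00178024]), 'grip_force': 0.0, 'grip_width': 0.0943328661897443}
```

View pics/top0.png

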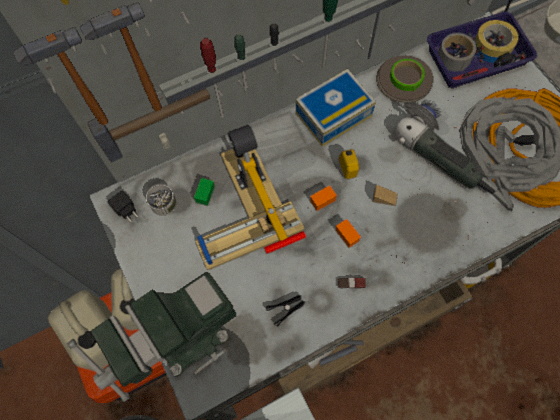

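View pics/side0.png

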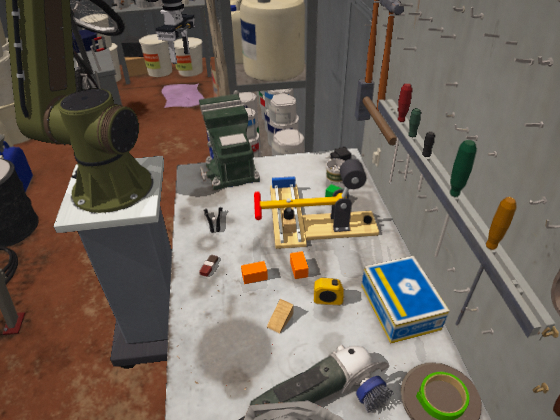

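The top view shows the jig at about (250,210): red bar at (285,241), blue stop at (203,250) and counterweight at (240,140). In the side view the bar is at (257,206) and the stop at (285,183). There is a vise left of the jig. Next I'll measure these.

```bash
cat > m.py <<'E'
from h import *
def hsv(p): return cv2.cvtColor(p,cv2.COLOR_BGR2HSV)
def box(m,x0,y0,x1,y1):
    o=np.zeros_like(m); o[y0:y1,x0:x1]=m[y0:y1,x0:x1]; return o
roi={"top":(185,110,320,275),"side":(240,140,395,250)}
def load(n,t): 
    return cv2.imread(f"pics/{n}{t}.png"),np.load(f"{n}{t}.npy")
def masks(n,p):
    h=hsv(p); H,S,V=h[...,0],h[...,1],h[...,2]
    return {"red":box(((H<4)|(H>176))&(S>200)&(V>120),*roi[n]),"blue":box((H>100)&(H<125)&(S>130)&(V>50),*roi[n]),
     "yellow":box((H>19)&(H<30)&(S>190)&(V>120),*roi[n])}
if __name__=="__main__":
  for n in("top","side"):
    p,d=load(n,0)
    for k,m in masks(n,p).items():
        P,uv=pts(n,d,m)
        if len(P)<5: print(n,k,len(P)); continue
        med=np.median(P,0); Q=P[np.linalg.norm(P-med,axis=1)<.2]
        c=Q.mean(0); w,v=np.linalg.eigh(np.cov((Q-c).T)); a=v[:,2]; s=(Q-c)@a
        print(n,k,len(Q),"c",c.round(3),"axis",a.round(3),"ends",(c+a*s.min()).round(3),(c+a*s.max()).round(3),"z",np.percentile(Q[:,2],[2,50,98]).round(3),uv.mean(0).round(0))
E
python3 m.py
python3 - <<'E'
from m import *
p,d=load("top",0)
for nm,b in dict(tin=(145,180,175,215),tape=(338,148,360,180),clamp=(262,290,305,325),green=(190,175,215,205),or1=(308,183,338,210),or2=(335,218,360,246),brush=(335,272,368,292),plug=(105,190,140,220),vise=(130,272,235,372)).items():
    P,_=pts("top",d,box(np.ones(d.shape,bool),*b)); Q=P[P[:,2]>.012]
    print(nm,np.percentile(Q,[3,50,97],axis=0).round(3).tolist())
big=lambda n:cv2.resize(load(n,0)[0][110:280,180:330] if n=="top" else load(n,0)[0][140:260,240:390],None,fx=4 if n=="top" else 4,fy=3.5 if n=="top" else 4)
cv2.imwrite("pics/c_top.png",cv2.resize(p[110:280,180:340],None,fx=3.5,fy=3.5))
P,_=pts("top",d,box(np.ones(d.shape,bool),90,20,560,300)); print("wall", np.percentile(P[P[:,2]>.25],[1,50],axis=0).round(3).tolist())
E
```

```text
top red 258 c [ 0.433 -0.277  0.102] axis [-0.076 -0.997  0.005] ends [ 0.436 -0.229  0.101] [ 0.429 -0.326  0.102] z [0.097 0.101 0.106] [285. 242.]
top blue 154 c [ 0.72  -0.509  0.05 ] axis [-0.635 -0.345  0.691] ends [ 0.757 -0.489  0.01 ] [ 0.696 -0.522  0.076] z [0.017 0.045 0.075] [264. 175.]
top yellow 689 c [ 0.554 -0.287  0.101] axis [-0.997  0.076 -0.013] ends [ 0.666 -0.296  0.103] [ 0.44  -0.279  0.1  ] z [0.095 0.101 0.109] [264. 198.]
side red 150 c [ 0.434 -0.29   0.101] axis [-0.062 -0.997 -0.041] ends [ 0.437 -0.236  0.103] [ 0.431 -0.332  0.099] z [0.091 0.102 0.104] [257. 206.]
side blue 199 c [ 0.527 -0.115  0.037] axis [-0.997  0.072  0.   ] ends [ 0.56  -0.118  0.037] [ 0.494 -0.113  0.037] z [0.019 0.038 0.051] [283. 182.]
side yellow 565 c [ 0.547 -0.293  0.099] axis [-0.998  0.056 -0.018] ends [ 0.654 -0.299  0.101] [ 0.443 -0.287  0.097] z [0.09  0.101 0.107] [301. 202.]
tin [[0.668, -0.097, 0.016], [0.702, -0.068, 0.029], [0.732, -0.039, 0.05]]
tape [[0.532, -0.549, 0.017], [0.555, -0.527, 0.057], [0.59, -0.514, 0.066]]
clamp [[0.293, -0.26, 0.013], [0.313, -0.225, 0.016], [0.337, -0.176, 0.02]]
green [[0.646, -0.198, 0.014], [0.67, -0.172, 0.033], [0.698, -0.146, 0.038]]
or1 [[0.498, -0.459, 0.014], [0.512, -0.43, 0.033], [0.531, -0.403, 0.038]]
or2 [[0.376, -0.454, 0.015], [0.403, -0.436, 0.034], [0.432, -0.42, 0.038]]
brush [[0.278, -0.412, 0.012], [0.292, -0.391, 0.014], [0.309, -0.362, 0.016]]
plug [[0.699, 0.001, 0.016], [0.731, 0.022, 0.033], [0.761, 0.046, 0.039]]
vise [[0.305, -0.093, 0.018], [0.355, 0.008, 0.166], [0.43, 0.104, 0.206]]
wall [[0.764, -0.577, 0.252], [0.802, -0.206, 0.349]]
```

View pics/c_top.png

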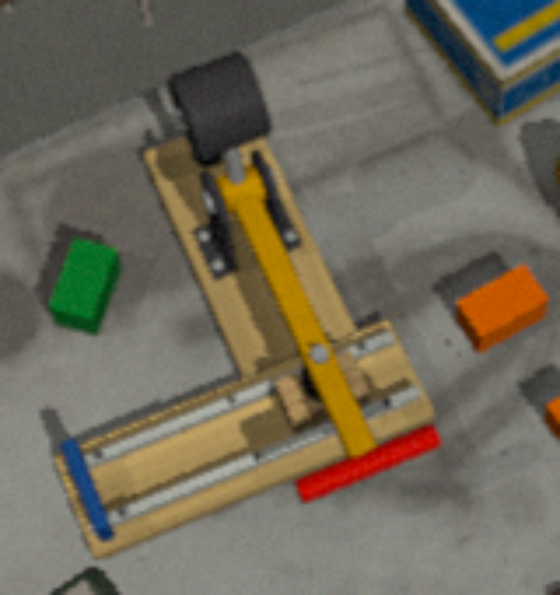

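Bar and arm give a consistent jig frame from both views. Bar centre is about (0.433,-0.281), with its top at z≈0.103, which fits an axis height of 0.095. Jig yaw is about -0.072. The hinge comes out at (0.652,-0.297), and the blue stop's predicted position matches the measured one. The crop shows the block at (320,385), under the foot.

Plan: grip the bar loosely beside the arm, on its -y side, and carry it along the arc. First I raise the tool and swing clear of the vise.

The rows are not in the units I measure in: shifts go in shares of 800 mm and turns go in shares of 120 degrees. I convert before sending: -335 mm / 800 = -0.4188, -295 mm / 800 = -0.3688, 1.2 rad / 2.0944 = 0.573.

Request:
arm_command(plan=[[[0,0,-0.0625,0,0,0,-1],[0,0,-0.125,0,0,0,-1],[0,0,-0.1875,0,0,0,-1],[-0.0188,-0.0125,-0.25,0,0,0.0477,0],[-0.0688,-0.05,-0.25,0,0,0.1194,0],[-0.1188,-0.0875,-0.25,0,0,0.191,0],[-0.1688,-0.125,-0.25,0,0,0.2626,0],[-0.2188,-0.1625,-0.25,0,0,0.3342,0],[-0.2688,-0.2,-0.25,0,0,0.4058,0],[-0.3188,-0.2375,-0.25,0,0,0.4775,0],[-0.3688,-0.275,-0.25,0,0,0.5252,0],[-0.4188,-0.3063,-0.25,0,0,0.573,0]]])

```text
time_s: 1.3
ee_pos: [0.4326, 0.1334, 0.4056]
eef_rot: [3.141, -0.0, 1.502]
force: [1.1, 1.3, 0.3]
grip_width: 0.0468
grip_force: 0.0
```

```bash
cat >> h.py <<'E'
def rel(w,yaw=None):
    """world TCP target -> tool shift in mm from the measured pose; yaw -> turn about tool z"""
    o=ctrl.get_obs(); r=R.from_euler("xyz",o["eef_rot"])
    s=(r.inv().apply(np.array(w)-o["ee_pos"])*1000).round(1)
    return s, None if yaw is None else (r.inv()*R.from_euler("xyz",[np.pi,0,yaw])).as_rotvec().round(3)
YAW=-0.072; BAR=np.array([.433,-.281])
def jig(x,y): # jig xy -> world xy
    c,s=np.cos(YAW),np.sin(YAW); return BAR+np.array([[c,-s],[s,c]])@np.array([x+.13,y+.045])
def st():
    o=ctrl.get_obs(); print(o["time_s"],o["ee_pos"].round(4),o["eef_rot"].round(3),o["force"].round(1),round(o["grip_width"],4),o["qpos"].round(2))
E
python3 - <<'E'
from h import *
st(); x=jig(-.13,-.075); print(x,jig(-.05,.125),rel([*x,.25],np.pi/2+YAW))
E
```

```text
1.3 [0.4326 0.1334 0.4056] [ 3.141 -0.     1.502] [1.1 1.3 0.3] 0.0468 [ 0.22  0.01  1.4  -0.    1.73  0.29]
[ 0.43084187 -0.31092227] [ 0.52502216 -0.11719547] (array([-443.4,   28.5,  155.6]), array([ 0.   , -0.   ,  0.004]))
```

In the tool's units: -442 mm / 800 = -0.5525, 155 mm / 800 = 0.1938.

Request:
arm_command(plan=[[[-0.0563,0.0038,0,0,0,0,0],[-0.1125,0.0075,0,0,0,0,0],[-0.1688,0.0113,0,0,0,0,0],[-0.225,0.015,0,0,0,0,0],[-0.2813,0.0188,0,0,0,0,0],[-0.3375,0.0225,0,0,0,0,0],[-0.3938,0.0263,0,0,0,0,0],[-0.45,0.03,0.0375,0,0,0,0],[-0.5,0.0325,0.0875,0,0,0,0],[-0.5375,0.035,0.1375,0,0,0,0],[-0.5525,0.035,0.1875,0,0,0,0],[-0.5525,0.035,0.1938,0,0,0,0]]])

```text
time_s: 2.5
ee_pos: [0.43, -0.3078, 0.2448]
eef_rot: [-3.134, -0.005, 1.505]
force: [0.0, 1.1, -0.8]
grip_width: 0.0471
grip_force: 0.0
```

Run:
```python
from h import *
st(); x=jig(-.13,-.075); print(rel([*x,.076],np.pi/2+YAW))
p,d=cams.camera("side"); cv2.imwrite("pics/s1.png",cv2.resize(p[60:280,180:400],None,fx=2.7,fy=2.7))
```

```text
2.5 [ 0.43   -0.3078  0.2448] [-3.134 -0.005  1.505] [ 0.   1.1 -0.8] 0.0471 [-0.69  0.23  1.52 -0.    1.4  -0.62]
(array([ -3.9,   2.3, 168.8]), array([-0.007, -0.005,  0.006]))
```

View pics/s1.png

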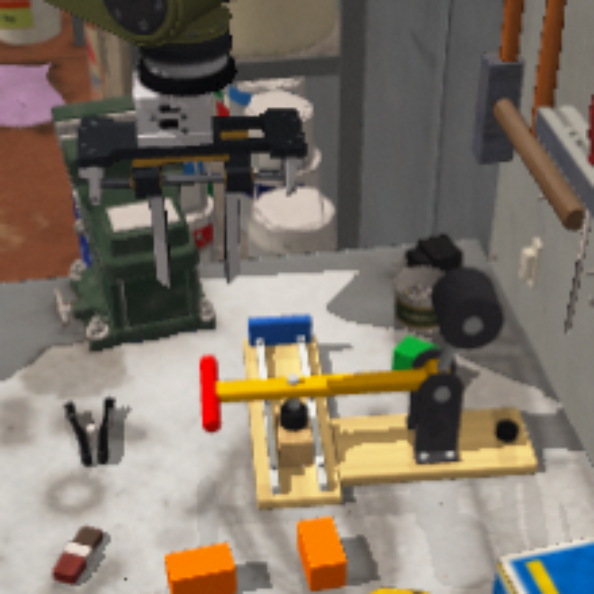

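The fingers, at (162,280) and (232,280), straddle the red bar's -y end at (208,390). Next: descend and close gently.

In the tool's units: 168 mm / 800 = 0.21, 150 mm / 800 = 0.1875.

Request:
arm_command(plan=[[[-0.0038,0.0025,0.05,0,0,0,0],[-0.0038,0.0025,0.1,0,0,0,0],[-0.0038,0.0025,0.15,0,0,0,0],[-0.0038,0.0025,0.1875,0,0,0,0],[-0.0038,0.0025,0.21,0,0,0,0],[-0.0038,0.0025,0.21,0,0,0,0],[-0.0038,0.0025,0.21,0,0,0,1],[-0.0038,0.0025,0.21,0,0,0,1],[-0.0038,0.0025,0.21,0,0,0,1],[-0.0038,0.0025,0.21,0,0,0,1],[-0.0038,0.0025,0.21,0,0,0,1]]], squeeze=8)

```text
time_s: 3.65
ee_pos: [0.4333, -0.3106, 0.0832]
eef_rot: [-3.141, 0.0, 1.507]
force: [-6.7, 1.3, 7.2]
grip_width: 0.0178
grip_force: 8.0
```

Run:
```python
from h import *
st(); o=ctrl.get_obs(); r=R.from_euler("xyz",o["eef_rot"])
for t in np.arange(.1,1.35,.1):
    dl=.22*(1-np.cos(t)); u=np.array([np.cos(YAW),np.sin(YAW)])*dl
    print(round(t,2),(r.inv().apply([*u,.22*np.sin(t)])*1000).round(0))
```

```text
3.65 [ 0.4333 -0.3106  0.0832] [-3.141  0.     1.507] [-6.7  1.3  7.2] 0.0178 [-0.69  0.4   1.69 -0.    1.05 -0.63]
0.1 [ -0.   1. -22.]
0.2 [ -0.   4. -44.]
0.3 [ -0.  10. -65.]
0.4 [ -0.  17. -86.]
0.5 [  -0.   27. -106.]
0.6 [  -0.   38. -124.]
0.7 [  -0.   52. -142.]
0.8 [  -1.   67. -158.]
0.9 [  -1.   83. -172.]
1.0 [  -1.  101. -185.]
1.1 [  -1.  120. -196.]
1.2 [  -1.  140. -205.]
1.3 [  -1.  161. -212.]
```

Bar gripped (17.8 mm). I carry it along the arc at moderate speed.

In the tool's units: -124 mm / 800 = -0.155, -115 mm / 800 = -0.1438.

Request:
arm_command(plan=[[[0,0,-0.0138,0,0,0,1],[0,0.0013,-0.0275,0,0,0,1],[0,0.0025,-0.0413,0,0,0,1],[0,0.005,-0.055,0,0,0,1],[0,0.0088,-0.0675,0,0,0,1],[0,0.0125,-0.0813,0,0,0,1],[0,0.0163,-0.0938,0,0,0,1],[0,0.0213,-0.1075,0,0,0,1],[0,0.0275,-0.12,0,0,0,1],[0,0.0338,-0.1325,0,0,0,1],[0,0.04,-0.1438,0,0,0,1],[0,0.0475,-0.155,0,0,0,1]]])

```text
time_s: 4.85
ee_pos: [0.4703, -0.3132, 0.2083]
eef_rot: [-3.139, 0.001, 1.506]
force: [-16.2, -0.6, 6.9]
grip_width: 0.0219
grip_force: 8.0
```

Run:
```python
from h import *
st()
p,d=cams.camera("side"); cv2.imwrite("pics/s2.png",cv2.resize(p[60:280,180:400],None,fx=2.7,fy=2.7))
```

```text
4.85 [ 0.4703 -0.3132  0.2083] [-3.139e+00  1.000e-03  1.506e+00] [-16.2  -0.6   6.9] 0.0219 [-0.65  0.33  1.47 -0.    1.34 -0.59]
```

View pics/s2.png

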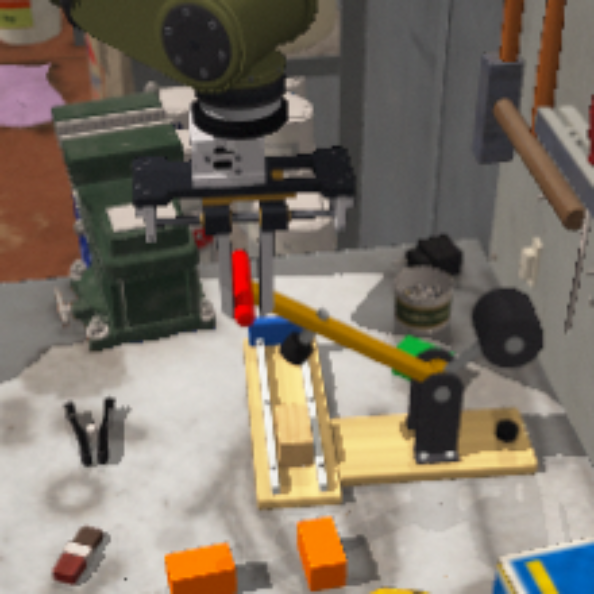

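The arm is up by about 0.5–0.6 rad and the block is in place at (295,430). The bar is at (243,288), near the fingertips. I check for slip by measuring the bar.

```bash
cat > bar.py <<'E'
from m import *
for n in("top","side"):
    p,d=cams.camera(n); h=hsv(p); m=((h[...,0]<4)|(h[...,0]>176))&(h[...,1]>200)&(h[...,2]>100)
    P,uv=pts(n,d,m); k=(abs(P[:,0]-.55)<.2)&(abs(P[:,1]+.29)<.09)&(P[:,2]>.05); Q=P[k]
    if len(Q): c=np.median(Q,0); print(n,len(Q),c.round(3),Q.min(0).round(3),Q.max(0).round(3),"theta",np.arctan2(c[2]-.10,.652-c[0]).round(2))
E
python3 bar.py
```

```text
side 165 [ 0.47  -0.302  0.223] [ 0.459 -0.336  0.208] [ 0.48  -0.238  0.273] theta 0.59
```

The bar sits properly at the grasp point. The force is radial, so my arc is a few mm too tight. I widen it and carry on to about 1.15 rad.

In the tool's units: 90 mm / 800 = 0.1125, -82 mm / 800 = -0.1025.

Request:
arm_command(plan=[[[0,-0.005,-0.0038,0,0,0,1],[0,0.0025,-0.015,0,0,0,1],[0,0.0125,-0.0263,0,0,0,1],[0,0.0213,-0.0375,0,0,0,1],[0,0.0313,-0.0475,0,0,0,1],[0,0.0413,-0.0563,0,0,0,1],[0,0.0525,-0.065,0,0,0,1],[0,0.0638,-0.0738,0,0,0,1],[0,0.075,-0.0825,0,0,0,1],[0,0.0875,-0.09,0,0,0,1],[0,0.1,-0.0963,0,0,0,1],[0,0.1125,-0.1025,0,0,0,1]]])

```text
time_s: 6.2
ee_pos: [0.5623, -0.3188, 0.2905]
eef_rot: [3.14, 0.001, 1.507]
force: [0.5, -2.1, -0.4]
grip_width: 0.0176
grip_force: 8.0
```

```bash
python3 -c "
from h import *
st()"; python3 bar.py
```

```text
6.2 [ 0.5623 -0.3188  0.2905] [3.140e+00 1.000e-03 1.507e+00] [ 0.5 -2.1 -0.4] 0.0176 [-0.57  0.48  1.08 -0.    1.58 -0.51]
side 137 [ 0.564 -0.325  0.303] [ 0.553 -0.344  0.288] [ 0.576 -0.245  0.349] theta 1.16
```

θ ≈ 1.16, past balance. Release and rise.

Request:
arm_command(plan=[[[0,0,0,0,0,0,0],[0,0.0025,0,0,0,0,0],[0,0.0063,-0.0375,0,0,0,0],[0,0.0063,-0.0938,0,0,0,0],[0,0.0063,-0.125,0,0,0,0],[0,-0.0375,-0.125,0,0,0,0],[0,-0.0938,-0.125,0,0,0,0],[0,-0.15,-0.125,0,0,0,1],[0,-0.15,-0.125,0,0,0,1]]])

```text
time_s: 7.2
ee_pos: [0.4381, -0.3104, 0.3895]
eef_rot: [3.141, 0.0, 1.505]
force: [0.3, 0.3, 1.5]
grip_width: 0.0344
grip_force: 0.0
```

```bash
python3 - <<'E'
from h import *
st(); x=jig(-.05,-.125); print(x,rel([*x,.2],np.pi/2+YAW))
import time
for k in range(3): cams.camera("top")
E
python3 bar.py
```

```text
7.2 [ 0.4381 -0.3104  0.3895] [3.141 0.    1.505] [0.3 0.3 1.5] 0.0344 [-0.68  0.21  1.22 -0.    1.71 -0.62]
[ 0.5070377  -0.36654775] (array([-51.4,  72.4, 189.6]), array([0.   , 0.   , 0.006]))
top 186 [ 0.692 -0.296  0.32 ] [ 0.459 -0.343  0.31 ] [ 0.701 -0.249  0.68 ] theta 1.75
side 173 [ 0.691 -0.315  0.318] [ 0.682 -0.351  0.306] [ 0.702 -0.252  0.322] theta 1.75
```

The hold-down is up at 1.75 rad. Now I re-measure the block with the arm out of the way and move in behind it.

```bash
cat > blk.py <<'E'
from m import *
c,s=np.cos(YAW),np.sin(YAW)
for n in("top","side"):
    p,d=cams.camera(n); P,uv=pts(n,d,d>0)
    J=(P[:,:2]-BAR)@np.array([[c,-s],[s,c]])-[.13,.045]
    k=(abs(J[:,0]+.05)<.03)&(J[:,1]>-.12)&(J[:,1]<.118)&(P[:,2]>.044)&(P[:,2]<.055)
    if k.sum(): print(n,k.sum(),"x",np.percentile(J[k,0],[3,97]).round(4),"y",np.percentile(J[k,1],[3,97]).round(4),"z",np.median(P[k,2]).round(3))
    k=(abs(J[:,0]+.05)<.045)&(J[:,1]>.118)&(J[:,1]<.15)&(P[:,2]>.044)&(P[:,2]<.055)
    if k.sum(): print(n,"stop top x",np.percentile(J[k,0],[3,97]).round(4),"y",np.percentile(J[k,1],[3,97]).round(4))
st()
x=jig(-.05,-.105); print(x,rel([*x,.1],np.pi/2+YAW)); x=jig(-.05,.055); print("push end",x)
E
python3 blk.py; python3 bar.py
```

```text
top stop top x [-0.0615 -0.0145] y [0.1286 0.1397]
side 192 x [-0.063  -0.0319] y [-0.0744 -0.0169] z 0.049
side stop top x [-0.0793 -0.0153] y [0.124  0.1368]
7.55 [ 0.4426 -0.311   0.3879] [-3.141e+00 -1.000e-03  1.508e+00] [-0.  -0.4 -0.6] 0.006 [-0.68  0.22  1.21  0.    1.71 -0.62]
[ 0.50847646 -0.34659957] (array([-31.5,  68.2, 287.8]), array([-0.001, -0.001,  0.009]))
push end [ 0.51998651 -0.18701411]
top 191 [ 0.692 -0.296  0.32 ] [ 0.459 -0.342  0.31 ] [ 0.7   -0.249  0.68 ] theta 1.75
side 168 [ 0.691 -0.318  0.319] [ 0.681 -0.353  0.305] [ 0.702 -0.252  0.322] theta 1.75
```

Block at jig (-0.0475, -0.0457), top at 0.049; stop face at y≈0.125, as expected. I move in behind the block.

In the tool's units: 357 mm / 800 = 0.4463, 345 mm / 800 = 0.4313, 0.009 rad / 2.0944 = 0.0043.

Request:
arm_command(plan=[[[-0.0188,0.0438,0.0375,0,0,0,1],[-0.0388,0.0875,0.0875,0,0,0.0043,1],[-0.0388,0.0875,0.15,0,0,0.0043,1],[-0.0388,0.0875,0.2125,0,0,0.0043,1],[-0.0388,0.0875,0.275,0,0,0.0043,1],[-0.0388,0.0875,0.3313,0,0,0.0043,1],[-0.0388,0.0875,0.375,0,0,0.0043,1],[-0.0388,0.0875,0.4063,0,0,0.0043,1],[-0.0388,0.0875,0.4313,0,0,0.0043,1],[-0.0388,0.0875,0.4463,0,0,0.0043,1],[-0.0388,0.0875,0.4463,0,0,0.0043,1]]])

```text
time_s: 8.75
ee_pos: [0.5092, -0.3459, 0.0298]
eef_rot: [-3.139, -0.001, 1.498]
force: [0.4, 0.1, 0.2]
grip_width: 0.0006
grip_force: 0.0
```

Run:
```python
from h import *
st()
for y in(-.085,.045,.055): print(y,rel([*jig(-.0475,y),.03],np.pi/2+YAW))
p,d=cams.camera("side"); cv2.imwrite("pics/s3.png",cv2.resize(p[60:280,180:400],None,fx=2.7,fy=2.7))
```

```text
8.75 [ 0.5092 -0.3459  0.0298] [-3.139e+00 -1.000e-03  1.498e+00] [0.4 0.1 0.2] 0.0006 [-0.66  0.63  1.47 -0.    1.04 -0.58]
-0.085 (array([19.3,  1.8, -0.1]), array([-0.002, -0.001, -0.001]))
0.045 (array([1.493e+02, 1.700e+00, 1.000e-01]), array([-0.002, -0.001, -0.001]))
0.055 (array([1.593e+02, 1.700e+00, 1.000e-01]), array([-0.002, -0.001, -0.001]))
```

View pics/s3.png

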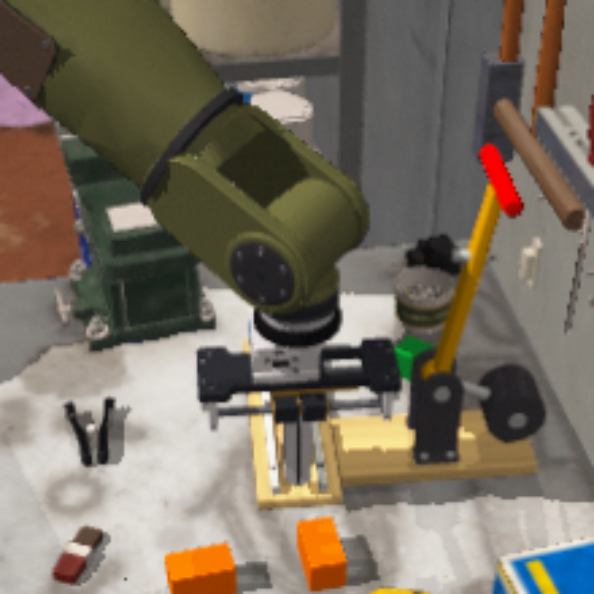

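The arm is upright and the fingers stand in the channel behind the block at (300,480). Pushing.

In the tool's units: 120 mm / 800 = 0.15, 110 mm / 800 = 0.1375.

Request:
arm_command(plan=[[[0.01,0.0025,0,0,0,0,1],[0.0188,0.0025,0,0,0,0,1],[0.0275,0.0025,0,0,0,0,1],[0.0375,0.0025,0,0,0,0,1],[0.05,0.0025,0,0,0,0,1],[0.0638,0.0025,0,0,0,0,1],[0.0788,0.0025,0,0,0,0,1],[0.0938,0.0025,0,0,0,0,1],[0.1088,0.0025,0,0,0,0,1],[0.1238,0.0025,0,0,0,0,1],[0.1375,0.0025,0,0,0,0,1],[0.15,0.0025,0,0,0,0,1]]])

```text
time_s: 10.0
ee_pos: [0.5204, -0.2259, 0.0314]
eef_rot: [-3.142, -0.0, 1.498]
force: [0.4, -0.1, 1.0]
grip_width: 0.0006
grip_force: 0.2
```

```bash
python3 blk.py; python3 bar.py
```

```text
side 64 x [-0.0639 -0.0355] y [0.0057 0.0808] z 0.049
side stop top x [-0.0794 -0.0655] y [0.1285 0.1406]
10.1 [ 0.5205 -0.2257  0.0314] [-3.141 -0.     1.499] [ 0.6 -0.3 -0.2] 0.0004 [-0.47  0.54  1.62  0.    0.98 -0.4 ]
[ 0.50847646 -0.34659957] (array([-121.5,   -3.3,  -68.6]), array([-0., -0.,  0.]))
push end [ 0.51998651 -0.18701411]
top 330 [ 0.689 -0.296  0.318] [ 0.681 -0.346  0.309] [ 0.701 -0.249  0.324] theta 1.74
side 192 [ 0.69  -0.312  0.318] [ 0.681 -0.351  0.307] [ 0.702 -0.252  0.322] theta 1.74
```

In the tool's units: 40 mm / 800 = 0.05, 38 mm / 800 = 0.0475.

Request:
arm_command(plan=[[[0.0088,0,0,0,0,0,1],[0.0175,0,0,0,0,0,1],[0.025,0,0,0,0,0,1],[0.0325,0,0,0,0,0,1],[0.0388,0,0,0,0,0,1],[0.0438,0,0,0,0,0,1],[0.0475,0,0,0,0,0,1],[0.05,0,0,0,0,0,1],[0.05,0,0,0,0,0,1]]])

```text
time_s: 11.1
ee_pos: [0.5233, -0.1868, 0.0315]
eef_rot: [3.142, -0.0, 1.498]
force: [0.5, 0.4, -0.8]
grip_width: 0.0005
grip_force: 0.0
```

In the tool's units: 3 mm / 800 = 0.0038, 2 mm / 800 = 0.0025.

Request:
arm_command(plan=[[[0.0013,0,0,0,0,0,1],[0.0025,0,0,0,0,0,1],[0.0038,0,0,0,0,0,1],[0.0038,0,0,0,0,0,1]]])

```text
time_s: 11.5
ee_pos: [0.5235, -0.1839, 0.0314]
eef_rot: [-3.142, -0.0, 1.498]
force: [0.2, -0.6, -0.5]
grip_width: 0.0005
grip_force: 0.0
```

In the tool's units: 3 mm / 800 = 0.0038, 2 mm / 800 = 0.0025.

Request:
arm_command(plan=[[[0.0013,0,0,0,0,0,1],[0.0025,0,0,0,0,0,1],[0.0038,0,0,0,0,0,1],[0.0038,0,0,0,0,0,1]]])

```text
time_s: 11.9
ee_pos: [0.5237, -0.1831, 0.0317]
eef_rot: [3.141, 0.003, 1.498]
force: [-2.5, -15.4, -0.5]
grip_width: 0.0006
grip_force: 8.0
```

```bash
python3 blk.py
```

```text
side 52 x [-0.0639 -0.0346] y [0.0455 0.1137] z 0.049
side stop top x [-0.0806 -0.0147] y [0.1216 0.139 ]
12.0 [ 0.5237 -0.1831  0.0317] [3.141e+00 3.000e-03 1.498e+00] [ -2.5 -15.4  -0.1] 0.0003 [-0.4   0.51  1.66 -0.    0.96 -0.33]
[ 0.50847646 -0.34659957] (array([-164.4,   -3.1,  -67.8]), array([ 0.001,  0.003, -0.001]))
push end [ 0.51998651 -0.18701411]
```

Firm contact: -15 N with the tool stalled at the expected place. I back off, rise and check.

In the tool's units: -260 mm / 800 = -0.325, -250 mm / 800 = -0.3125.

Request:
arm_command(plan=[[[-0.0038,0,0,0,0,0,1],[-0.0125,0,0,0,0,0,1],[-0.0375,0,0,0,0,0,1],[-0.0438,0,-0.05,0,0,0,1],[-0.0438,-0.025,-0.1063,0,0,0,1],[-0.0438,-0.075,-0.1625,0,0,0,1],[-0.0438,-0.125,-0.2125,0,0,0,1],[-0.0438,-0.15,-0.2625,0,0,0,1],[-0.0438,-0.15,-0.3125,0,0,0,1],[-0.0438,-0.15,-0.325,0,0,0,1],[-0.0438,-0.15,-0.325,0,0,0,1]]])

```text
time_s: 13.1
ee_pos: [0.4019, -0.2075, 0.2928]
eef_rot: [3.139, 0.001, 1.498]
force: [0.5, 0.2, -0.9]
grip_width: 0.0004
grip_force: 0.0
```

```bash
python3 blk.py; python3 bar.py; python3 -c "
from h import *
p,d=cams.camera('side'); cv2.imwrite('pics/s4.png',cv2.resize(p[60:280,180:400],None,fx=2.7,fy=2.7))"
```

```text
top stop top x [-0.0251 -0.0152] y [0.1324 0.1398]
side 136 x [-0.0638 -0.0325] y [0.0658 0.1161] z 0.049
side stop top x [-0.0792 -0.0153] y [0.119  0.1385]
13.2 [ 0.4014 -0.207   0.2899] [-3.140e+00 -1.000e-03  1.498e+00] [ 0.4  0.2 -0.3] 0.0007 [-0.56  0.02  1.65  0.    1.47 -0.48]
[ 0.50847646 -0.34659957] (array([-131.6,  117.3,  189.6]), array([-0.002, -0.001, -0.001]))
push end [ 0.51998651 -0.18701411]
top 337 [ 0.689 -0.295  0.319] [ 0.68  -0.345  0.308] [ 0.702 -0.248  0.325] theta 1.74
side 191 [ 0.69  -0.312  0.318] [ 0.682 -0.353  0.306] [ 0.702 -0.249  0.322] theta 1.74
```

View pics/s4.png

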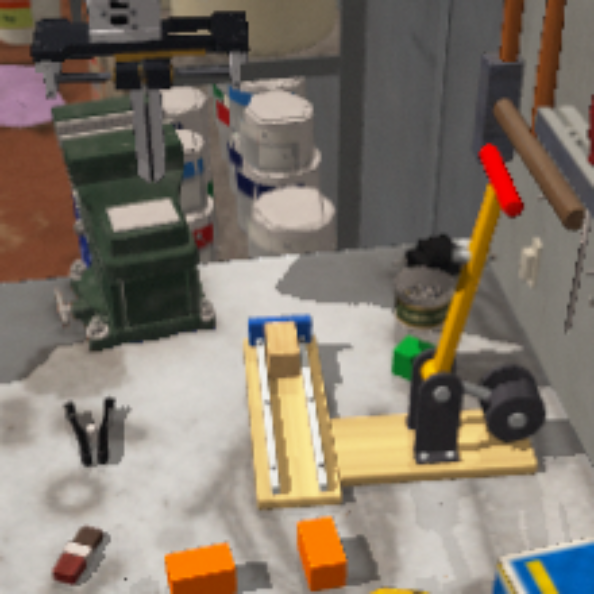

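The block rests against the blue stop at (283,340), with its back face at jig y 0.066 (target 0.067). The arm is up with its counterweight on the buffer at (515,405), and the bystanders visible here haven't moved.

```bash
python3 -c "
from station import ctrl
print(ctrl.hand_in())"
```

```text
the job is handed in; nothing more can be done
None
```

The job is handed in at about 13 s of the 51 s allowed: the hold-down arm stays up at about 1.74 rad with its counterweight on the buffer, the pine block lies flat against the blue end stop, and the robot kept clear of the loose things; `hand_in()` returned no verdict.

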